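# Roll the feed roller into its rest under a hand board

### The job

Put the rubber-covered feed roller into its rest without putting a finger on it: pick up the hand board, lay its flat sole on top of the roller and roll the roller under it along the table, up the little ramp and over the crest, until it drops into the seat against the stop bar. Press gently all the way, never with more than 25 N on the roller. Then set the board down flat on its sole on the table again, clear of the roller and the rest, and leave the other things where they are.

Things in the scene. Friction and masses are not known exactly. Their poses are not given: they have to be found in the camera images.
- roller_center (a point): Centre of the loose feed roller lying on the table just before the ramp: black rubber-covered cylinder 36 mm in diameter, 110 mm long, with a bare steel journal 14 mm in diameter, 16 mm long at each end (142 mm over all), 0.25 to 0.5 kg. y is the roller's axis; x and z turn as it rolls. On the table its centre is at z = 0.018.
- board_grip (a point): Middle of the grip bar of the loose hand board, a flat plywood board 140 mm (x) by 90 mm (y) and 14 mm thick with a thin rubber sole, like a plasterer's float, 0.35 kg. The wooden grip bar stands across its middle: 24 mm wide along x, 80 mm along y, top 54 mm above the sole. This point is 34 mm above the flat sole, so at z = 0.034 when the board stands on the table; z is the sole's normal.
- roller: The same roller as a body, origin at its centre. It rolls freely, and back down the ramp if let go there. A flat thing pressed on top and moved without slipping travels twice as far as the roller. More than 25 N between board and roller is a fault, and the gripper must not touch it.
- board: The same hand board, origin in the middle of its sole, axes as board_grip. Pinch the bar from above across its 24 mm width (along x): the grip then holds the board level. Roll with the board's x axis along the rest's x axis.
- rest: Roller rest, a low aluminium tray fixed to the table, open towards the roller. Origin on the table at the middle of the ramp's toe; x points up the ramp to the stop bar, z up. The ramp rises 6 mm from x = 0 to 30 mm, but it is bowed, up to 1.5 mm higher between its ends than a straight ramp: go by the pressing force there. Level crest to x = 37 mm, then the seat. 156 mm wide inside; side cheeks 16 mm high.
- oil_bottle: Small oil bottle, 45 mm across, 138 mm high, standing; origin under its middle. Leave alone.
- card_pack: Banded pack of cards 56 x 86 x 33 mm; origin under its middle. Leave alone.
- brass_weight: Brass check weight 29 mm across, 46 mm high, standing; origin under its middle. Leave alone.
- seat (a point): Where the roller's centre ends: 50 mm from the toe along the rest's x, 20 mm above the table (axes as the rest). The seat floor is 2 mm high, from the crest (x = 37 mm in the rest) to the face of the dark steel stop bar (x = 69 mm; 30 mm high, 8 mm thick). Seated, the roller has 2 to 3 mm of play along x.
Not all that is in view belongs to the job. What is shaped like the board but blue or purple is not meant.

How it is judged:
By the outcome, as a careful person would: the job done as asked, in the order asked, and still so for the second after the job is handed in, with the robot touching nothing.
It also fails if it takes over 72 s, if anything falls off the work surface, if the arm or the gripper's body presses on something with over 40 N, if the wrist force passes 120 N, or if a joint passes its speed limit or range.

### The arm

A 6-joint arm with a two-finger parallel gripper is mounted at the origin on a cart in front of the work surface, level with it; the furniture and walls round the work are solid. World frame = base frame: x ahead of the robot, y to its left, z up, the work surface at z = 0. Lengths are in mm, angles in rad, forces in N, time in s.
With the tool pointing down it reaches from about 400 to 925 mm from the base axis. Payload 12.5 kg.
Tool frame: the origin (TCP) lies at the very end of the fingers, on their centre line; the grasp point (between the pads) lies 19 mm behind it; z points along the fingers, x is the direction in which the jaws open and shut, and the axes are right-handed (so a half turn about z gives the same grasp; the last joint's range is limited). The gripper opens to 95 mm and grips with 3 to 60 N. Pads are 20 mm wide; open, the fingers measure 119 mm over their backs; the gripper's body (75 mm by 180 mm) begins 59 mm behind the grasp point.
Start: joints at [0.995, 0.491, 1.559, -0, 1.092, -0.106], TCP at [282.93, 557.313, 214.661] pointing down, gripper open.
Joint ranges: [-3.1, 3.1], [-0.84, 2.19], [0.05, 2.79], [-1.13, 4.28], [0.06, 2.93], [-2.69, 2.69]. Speed limits (rad/s): [2.22, 2.22, 2.79, 3.14, 3.14, 3.14].

### API

Orientations are given as [roll, pitch, yaw] about the fixed x, y, z axes, in that order (R = Rz(yaw) Ry(pitch) Rx(roll)).
In Python, from cell import state, viewer, ticket, look_for, regions_of gives the robot as it stands.
- The arm moves only by the shell command python3 -m inch 'ROWS'. ROWS is JSON, a list of rows, each a list of 7 numbers: the turn, a rotation vector about the world's x, y, z in degrees, then the shift along the world's x, y, z in mm, then the opening, from -1 (shut) to 1 (fully open). In form: [[rx, ry, rz, tx, ty, tz, hand], ...]. A call has 1 to 10 rows; each row shifts and turns the commanded pose from where the row before left it; what a row does not reach is not made up. A row lasts 1/10 s, in which the tool goes at most 50 mm and 8.59 degrees, less where a joint would pass 70% of its speed; a pose out of reach is approached as far as the arm can. A call with a gripper value outside its range is refused whole. The fingers move at their own pace and stop on an object; the grip force is fixed at half the most. Time passes only in rows, so rows that do not move let the fingers close. It gives the time, the measured TCP pose, the force and the opening at its end, in the units of the state.
- state(): the state, without advancing time (a new reading comes with each control period).
- viewer.read_camera(name): name is "scene" or "top"; returns a dict with "color" (420x560x3 uint8, red, green, blue), "depth" (420x560 float32, mm along the optical axis (not along the pixel's ray), 0 where there is no reading), "fx", "fy", "cx", "cy" (pixels), "position" and "orientation" of the camera in the world. Camera axes: x right, y down, z forward; pixel columns grow to the right and rows downward; lengths in mm; the calibration is good to about 2 mm. A picture is of the moment at which its call begins.
- ticket.job_done(): hands the job in, once; it reports no verdict.
Trained networks look in the newest picture that a camera, given by its name, has taken for a name from the list of things; names that differ only in an ending like _2 or _b are one class to them, and where a whole thing is asked for, a point or a joint stands for the part that bears it (a point fixed in the world has none). Each returns a list of dicts, best first, with "score" (0 to 1); they miss things now and then, are a little off and sometimes report something else, mostly with a low value. They report only what shows in the picture. A call takes as long as a camera call. They do not tell look-alikes from the thing itself.
- look_for(name, camera): "box" ([left, top, right, bottom] as shares, 0 to 1, of the picture: columns of its width, rows of its height, round what is visible of it).
- regions_of(name, camera): "pixels" (420x560 bool, what is visible of it) and "box" ([left, top, right, bottom] as shares, 0 to 1, of the picture: columns of its width, rows of its height, round what is visible of it).
The state is a dict: "t": time; "joints": joint angles; "qvel": joint speeds; "tau": joint torques, N m; "eef_pos": TCP position; "tcp_rot": TCP orientation; "ft_force": force on the tool from outside, world axes, zero at the start; "moment": the same for the moment, N m; "opening": opening from 0.0 (shut) to 1.0 (fully open).
Only numpy, scipy, OpenCV 4.12 (cv2) and the standard library are available. Lean on these libraries where they do the work, as an engineer would, in place of code of your own. Each camera call takes 0.05 s, during which the arm holds its last target. There are 200 camera calls.

## Working session

There is one attempt and no reset: what is moved stays moved. The work goes in short steps, Python scripts to look and compute and a shell command to move; the robot and the scene stay as the last step left them, time stands still between calls to the robot, and variables do not carry over. Pictures are saved under pics/ and viewed, on a budget of 10 in all, crops included, one or two more only if the job needs it, and the job is handed in when it is done.

```bash
ls; mkdir -p pics
cat > h.py <<'E'
import numpy as np,cv2
from scipy.spatial.transform import Rotation as R
from cell import state, viewer, ticket, look_for, regions_of
def cam(n):
    c=viewer.read_camera(n); o=np.array(c["orientation"],float)
    c["R"]=o if o.shape==(3,3) else (R.from_euler("xyz",o).as_matrix() if o.size==3 else R.from_quat(o).as_matrix())
    d=c["depth"]; v,u=np.mgrid[:420,:560]
    P=np.stack([(u-c["cx"])/c["fx"]*d,(v-c["cy"])/c["fy"]*d,d],-1)@c["R"].T+np.array(c["position"])
    P[d==0]=np.nan; c["P"]=P; return c
def save(c,n): cv2.imwrite("pics/"+n,c["color"][:,:,::-1])
def proj(c,p):
    q=c["R"].T@(np.array(p)-c["position"]); return q[0]/q[2]*c["fx"]+c["cx"],q[1]/q[2]*c["fy"]+c["cy"]
E
python3 - <<'E'
from h import *
for n in("top","scene"):
    c=cam(n); save(c,n+"1.png"); print(n,c["position"],c["orientation"],c["fx"])
    for k in("roller","board","rest","oil_bottle","card_pack","brass_weight"):
        for r in regions_of(k,n)[:3]:
            m=r["pixels"]; p=c["P"][m]; v,u=np.nonzero(m)
            print(k,round(r["score"],2),"px",u.mean().round(),v.mean().round(),"n",m.sum(),"med",np.nanmedian(p,0).round(),"z",np.nanpercentile(p[:,2],[5,95]).round(),"rgb",np.median(c["color"][m],0))
a=cv2.imread("pics/top1.png");b=cv2.imread("pics/scene1.png")
print(state())
E
```

```text
pics
top [ 472.03847968  -91.36624633 1300.81332627] [-3.06310924 -0.00981612 -1.59383023] 396.92648962067705
roller 0.9 px 269.0 232.0 n 417 med [490. -60.  33.] z [21. 38.] rgb [32. 33. 34.]
board 0.94 px 412.0 288.0 n 1312 med [ 304. -511.   15.] z [ 8. 55.] rgb [77. 39. 88.]
board 0.73 px 219.0 265.0 n 1227 med [389. 100.  15.] z [10. 55.] rgb [ 34.  57. 116.]
board 0.68 px 422.0 227.0 n 1175 med [ 491. -556.   15.] z [10. 56.] rgb [ 33.  53. 110.]
rest 0.78 px 269.0 213.0 n 1371 med [554. -61.   4.] z [-2. 29.] rgb [112. 122. 132.]
oil_bottle 0.8 px 140.0 225.0 n 286 med [518. 336.  81.] z [  6. 112.] rgb [68. 45. 35.]
card_pack 0.95 px 249.0 140.0 n 518 med [787.  -1.  32.] z [ 5. 36.] rgb [138. 140. 127.]
brass_weight 0.4 px 318.0 164.0 n 64 med [ 702. -225.   32.] z [15. 46.] rgb [126.5 112.   81.5]
scene [ -218.24724048 -1070.79071005   787.22955075] [-2.10658143  0.02394994 -0.69746118] 505.8549158148442
roller 0.63 px 253.0 231.0 n 404 med [476. -75.  27.] z [12. 35.] rgb [20.  20.  17.5]
board 0.94 px 311.0 356.0 n 2522 med [ 281. -530.   14.] z [ 5. 53.] rgb [107.  40. 1
[... 588 characters left out ...]
[ 697. -233.   22.] z [-1. 42.] rgb [121.5 105.   67.5]
{'t': 0.7, 'joints': array([ 9.95399546e-01,  4.90880368e-01,  1.55889698e+00,  3.72360443e-05,
        1.09168854e+00, -1.05630086e-01]), 'qvel': array([-0.00058496,  0.00011963,  0.00037649, -0.0003386 , -0.00016086,
        0.00039271]), 'tau': array([-6.44085194e-04, -6.12324572e+01, -2.58420467e+01,  6.93890057e-02,
        4.42282541e-02,  1.60625416e-05]), 'eef_pos': array([282.92474523, 557.32115287, 214.67418595]), 'tcp_rot': array([-3.14157316e+00, -1.29537389e-04,  1.10101247e+00]), 'ft_force': array([0.14681009, 0.61266586, 0.05125263]), 'moment': array([-0.03107985, -0.03908006, -0.02829389]), 'opening': 1.0001133504071287}
```

View pics/top1.png

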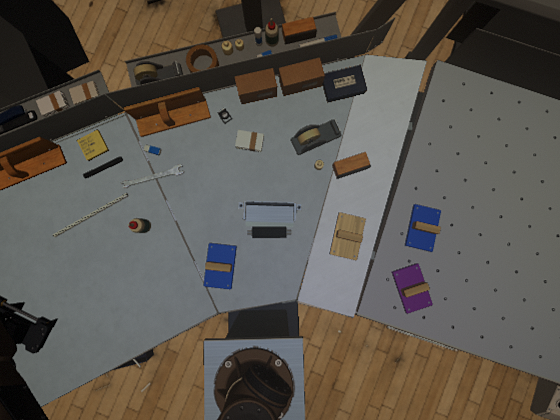

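View pics/scene1.png

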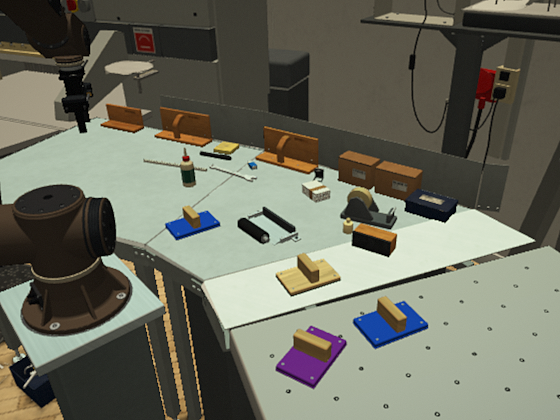

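```bash
cat > m.py <<'E'
from h import *
def rect(p,name):
    r=cv2.minAreaRect(p[:,:2].astype(np.float32)); print("  ",name,len(p),"c",np.round(r[0],1),"size",np.round(r[1],1),"ang",round(r[2],2),"mean",p.mean(0).round(1),"zmed",np.median(p[:,2]).round(1))
if __name__=="__main__":
  for n in("top","scene"):
    c=cam(n);P=c["P"];print(n)
    def sel(x0,x1,y0,y1,z0,z1):
        with np.errstate(invalid="ignore"):
            m=(P[...,0]>x0)&(P[...,0]<x1)&(P[...,1]>y0)&(P[...,1]<y1)&(P[...,2]>z0)&(P[...,2]<z1)
        return P[m]
    t=sel(380,420,-180,-120,-10,10);print("table z",np.median(t[:,2]).round(1), "white",np.median(sel(520,600,-300,-250,-20,20)[:,2]).round(1))
    B=(380,580,-440,-240)
    rect(sel(*B,47,70),"bar top"); rect(sel(*B,9,19),"plate");
    rect(sel(440,530,-150,30,6,60),"roller all");rect(sel(440,530,-150,30,30,60),"roller top")
    rect(sel(540,640,-170,50,24,60),"stopbar");rect(sel(500,640,-180,60,9,60),"rest>9")
    if n=="top": 
        a=c["color"][185:275,225:385]
        cv2.imwrite("pics/crop1.png",cv2.resize(a[:,:,::-1],None,fx=5,fy=5,interpolation=cv2.INTER_CUBIC))
E
python3 m.py
```

```text
top
table z -0.1 white 2.5
   bar top 193 c [ 471.7 -313. ] size [79.6 24. ] ang 75.45 mean [ 471.6 -312.8   54.1] zmed 54.0
   plate 944 c [ 462.3 -310.7] size [ 90.6 159.8] ang 75.47 mean [ 471.3 -312.2   14.2] zmed 14.2
   roller all 530 c [486.4 -58.4] size [ 86.9 173.3] ang 0.11 mean [494.  -60.9  27.5] zmed 30.9
   roller top 287 c [490.3 -58.8] size [111.7  28.7] ang 88.68 mean [490.1 -58.1  34.6] zmed 34.5
   stopbar 122 c [581.2 -64. ] size [151.1   8.4] ang 86.97 mean [580.9 -64.9  29.9] zmed 30.0
   rest>9 381 c [551.2 -68.7] size [118.6 195.2] ang 12.05 mean [551.3 -61.1  22.8] zmed 24.5
scene
table z -1.7 white 0.7
   bar top 202 c [ 465.8 -316.2] size [81.2 25. ] ang 75.35 mean [ 464.1 -318.4   51.9] zmed 51.9
   plate 973 c [ 466.1 -315.6] size [ 96.  141.9] ang 75.44 mean [ 458.7 -320.3   12.8] zmed 12.7
   roller all 453 c [496.5 -64.2] size [167.3  66.5] ang 89.87 mean [480.9 -74.3  24.9] zmed 26.5
   roller top 170 c [482.8 -62.2] size [113.5  28.4] ang 88.46 mean [482.7 -64.3  33.3] zmed 33.6
   stopbar 105 c [574.2 -65.9] size [153.2  13. ] ang 86.69 mean [575.1 -70.8  27.7] zmed 27.6
   rest>9 343 c [541.4 -65.3] size [179.6  81.1] ang 88.15 mean [565.7 -73.   18.9] zmed 17.3
```

View pics/crop1.png

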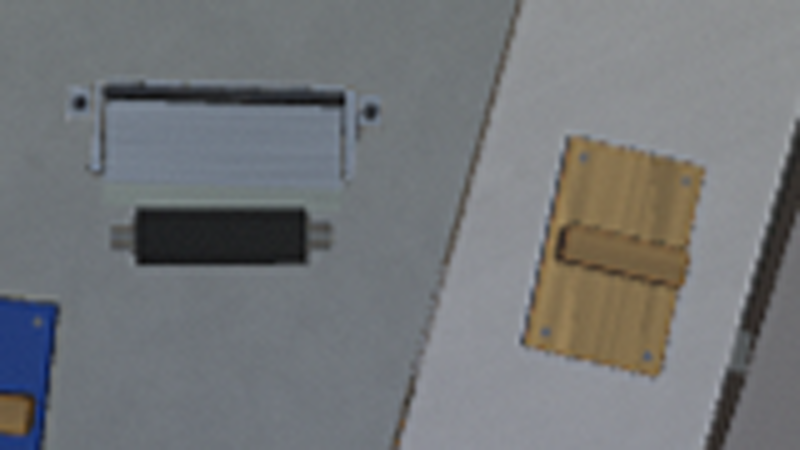

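```bash
python3 -m inch '[[0,0,-4,19,-46,0,1],[0,0,-4,19,-46,0,1],[0,0,-4,19,-46,0,1],[0,0,-4,19,-46,0,1],[0,0,-4,19,-46,0,1],[0,0,-4,19,-46,0,1],[0,0,-4,19,-46,0,1],[0,0,-4,19,-46,0,1],[0,0,-4,19,-46,0,1],[0,0,-4,19,-46,0,1]]'; python3 -m inch '[[0,0,-4,0,-45,-5,1],[0,0,-4,0,-45,-5,1],[0,0,-4,0,-45,-5,1],[0,0,-4,0,-45,-5,1],[0,0,-4,0,-45,-5,1],[0,0,-4,0,-45,-10,1],[0,0,-4,0,-45,-10,1],[0,0,-4,0,-45,-20,1],[0,0,-4,0,-45,-20,1],[0,0,-1.7,0,0,-10,1]]'
```

```text
t: 1.8
eef_pos: [473.4, 95.3, 215.0]
tcp_rot: [3.141, -0.001, 0.4]
ft_force: [0.8, 0.6, 0.1]
opening: 0.998
t: 2.8
eef_pos: [472.5, -312.1, 118.0]
tcp_rot: [3.141, -0.0, -0.262]
ft_force: [-0.5, 0.9, -0.2]
opening: 1.002
```

```bash
python3 -m inch '[[0,0,0,-3,-2,-30,1],[0,0,0.4,0,0,-30,1],[0,0,0,0,0,-25,1],[0,0,0,0,0,-14,1],[0,0,0,0,0,0,1],[0,0,0,0,0,0,-1],[0,0,0,0,0,0,-1],[0,0,0,0,0,0,-1],[0,0,0,0,0,0,-1],[0,0,0,0,0,0,-1]]'; python3 -m inch '[[0,0,0,0,0,0,-1],[0,0,0,0,0,0,-1],[0,0,0,0,0,0,-1]]'
```

```text
t: 3.8
eef_pos: [470.1, -309.8, 21.1]
tcp_rot: [3.141, -0.001, -0.248]
ft_force: [-0.3, -0.2, -0.2]
opening: 0.637
t: 4.1
eef_pos: [469.9, -309.7, 20.6]
tcp_rot: [3.142, -0.0, -0.248]
ft_force: [0.0, -0.2, 0.5]
opening: 0.385
```

```bash
python3 -m inch '[[0,0,0,0,0,0,-1],[0,0,0,0,0,0,-1],[0,0,0,0,0,0,-1],[0,0,0,0,0,0,-1],[0,0,0,0,0,0,-1]]'; python3 -m inch '[[0,0,0,0,0,5,-1],[0,0,0,0,0,10,-1],[0,0,0,0,0,20,-1],[0,0,0,0,0,20,-1],[0,0,0,0,0,20,-1],[0,0,0,0,0,0,-1],[0,0,0,0,0,0,-1]]'
```

```text
t: 4.6
eef_pos: [470.0, -309.8, 20.6]
tcp_rot: [3.141, -0.0, -0.248]
ft_force: [0.9, -1.0, -0.7]
opening: 0.249
t: 5.3
eef_pos: [469.8, -309.5, 95.8]
tcp_rot: [3.141, -0.001, -0.248]
ft_force: [-0.5, 0.1, -3.7]
opening: 0.251
```

```bash
cat > n.py <<'E'
from h import *
yaw=state()["tcp_rot"][2]; tp=np.array(state()["eef_pos"]); print(tp,yaw)
ux=np.array([np.cos(yaw),np.sin(yaw)]);uy=np.array([-ux[1],ux[0]])
for n in("top","scene"):
    c=cam(n);P=c["P"];print(n)
    d=P[...,:2]-tp[:2]; a=d@ux;b=d@uy
    with np.errstate(invalid="ignore"): m=(abs(a)<100)&(abs(b)<80)&(abs(P[...,2]-(tp[2]-6))<7)
    zz=P[m][:,2]; print(" plate",m.sum(),"z-tcp",np.median(zz)-tp[2],"a",np.percentile(a[m],[1,99]).round(1),"b",np.percentile(b[m],[1,99]).round(1))
    r=cv2.minAreaRect(P[m][:,:2].astype(np.float32));print("  rect",r, "off",(np.array(r[0])-tp[:2]).round(1))
    # rest & roller lines
    X,Y,Z=P[...,0],P[...,1],P[...,2]
    for nm,(x0,x1,z0,z1) in dict(roller=(460,515,29,45),stop=(560,600,25,40)).items():
        with np.errstate(invalid="ignore"): m=(X>x0)&(X<x1)&(Y>-150)&(Y<30)&(Z>z0)&(Z<z1)
        p=P[m]; v=cv2.fitLine(p[:,:2].astype(np.float32),cv2.DIST_L2,0,.01,.01).ravel()
        r=cv2.minAreaRect(p[:,:2].astype(np.float32))
        print(" ",nm,m.sum(),"line ang",np.degrees(np.arctan2(v[1],v[0]))%180,"at",v[2:],"rect",r,"zmax",np.percentile(p[:,2],95))
    with np.errstate(invalid="ignore"): m=(X>505)&(X<575)&(Y>-160)&(Y<40)&(Z>11)&(Z<19)
    p=P[m]; 
    for s,nm in((p[p[:,1]>-60],"Lcheek"),(p[p[:,1]<-60],"Rcheek")): print(" ",nm,len(s),s.mean(0).round(1) if len(s) else "", s[:,0].min() if len(s) else "")
E
python3 n.py
```

```text
[ 469.79844108 -309.5322384    95.79584743] -0.2481335747718818
top
 plate 133 z-tcp -6.961557510761651 a [-11.2  70.3] b [15.3 42. ]
  rect ((504.13323974609375, -285.9941711425781), (26.475618362426758, 87.10360717773438), 71.1220474243164) off [34.3 23.5]
  roller 315 line ang 89.49636 at [490.2952  -58.05601] rect ((491.87261962890625, -61.94162368774414), (118.22240447998047, 31.872936248779297), 88.6885986328125) zmax 39.27375919776307
  stop 118 line ang 86.75711 at [580.9485  -65.62144] rect ((581.01416015625, -63.873992919921875), (150.9745635986328, 8.236089706420898), 86.92338562011719) zmax 34.19186974751913
  Lcheek 40 [548.3  10.5  15.8] 508.4539929186591
  Rcheek 37 [ 539.5 -130.    15.4] 507.10824601034375
scene
 plate 987 z-tcp -8.441034613320568 a [-73.7  63.8] b [-52.5  36.1]
  rect ((464.93878173828125, -314.5885009765625), (94.95702362060547, 142.24298095703125), 75.30443572998047) off [-4.9 -5.1]
  roller 187 line ang 89.16999 at [482.23923 -64.51997] rect ((481.8149108886719, -62.95880126953125), (113.90122985839844, 30.7771053314209), 88.80317687988281) zmax 36.15513918691614
  stop 26 line ang 86.90502 at [573.68994 -81.71373] rect ((576.6246948242188, -66.47869110107422), (156.4977569580078, 10.297621726989746), 86.25639343261719) zmax 30.138183731791372
  Lcheek 33 [551.5  15.5  14.1] 531.0080990975407
  Rcheek 56 [ 553.2 -142.1   14.1] 518.1083944151844
```

```bash
python3 -m inch '[[0,0,1.5,-3,25,0,-1],[0,0,1.6,-3,40,0,-1],[0,0,1.6,-3,40,0,-1],[0,0,1.6,-3,40,0,-1],[0,0,1.6,-3,40,0,-1],[0,0,1.6,-3,40,0,-1],[0,0,1.6,-1.4,30.7,-10,-1],[0,0,0,0,0,-10,-1],[0,0,0,0,0,-10,-1],[0,0,0,0,0,0,-1]]'; python3 n.py | head -8;python3 -c "
from cell import *;s=state();print(s['eef_pos'],s['tcp_rot'],s['ft_force'],s['moment'])"
```

```text
t: 6.4
eef_pos: [450.1, -54.4, 64.2]
tcp_rot: [-3.141, 0.002, -0.055]
ft_force: [0.1, -0.1, -4.5]
opening: 0.252
[450.0974987  -54.44575737  64.18775683] -0.05517530660171066
top
 plate 123 z-tcp -6.67271056968454 a [-16.6  68.1] b [-48.   40.4]
  rect ((468.20611572265625, -59.145145416259766), (88.87405395507812, 99.81812286376953), 86.759521484375) off [18.1 -4.7]
  roller 14 line ang 19.804613 at [ 492.50742 -111.22022] rect ((493.0593566894531, -110.66230010986328), (18.05974006652832, 11.488431930541992), 43.83766555786133) zmax 40.483872866557384
  stop 118 line ang 87.09346 at [580.7645   -63.634228] rect ((579.7299194335938, -59.85431671142578), (21.731210708618164, 158.5946044921875), 3.1972336769104004) zmax 34.939547179226345
  Lcheek 34 [555.1  19.7  14.9] 532.9040896616802
  Rcheek 30 [ 550.1 -143.9   14.9] 525.6794615652341
[450.5033152  -54.77710463  65.2354695 ] [-3.14143160e+00  8.85185123e-04 -5.58147973e-02] [-0.42593595  0.05666482 -4.29886366] [-0.1394024   0.05228205 -0.00780014]
```

```bash
python3 -m inch '[[0,0,0,0,0,-2.5,-1],[0,0,0,0,0,-2.5,-1],[0,0,0,0,0,-1,-1],[0,0,0,0,0,0,-1]]'; python3 -m inch '[[0,0,0,0,0,-1,-1],[0,0,0,0,0,0,-1]]'
```

```text
t: 6.9
eef_pos: [450.5, -54.1, 59.6]
tcp_rot: [3.142, -0.0, -0.055]
ft_force: [-0.1, 0.3, -3.3]
opening: 0.251
t: 7.1
eef_pos: [450.5, -54.0, 58.6]
tcp_rot: [3.142, -0.0, -0.054]
ft_force: [-0.5, 0.1, -3.4]
opening: 0.252
```

```bash
python3 -m inch '[[0,0,0,0,0,-0.5,-1],[0,0,0,0,0,0,-1]]';  python3 -c "
from cell import *;s=state();print(s['eef_pos'],s['tcp_rot'],s['ft_force'],s['moment'])"
```

```text
t: 7.3
eef_pos: [450.5, -53.9, 58.2]
tcp_rot: [3.142, -0.0, -0.054]
ft_force: [-0.0, -0.2, -3.5]
opening: 0.25
[450.51396207 -53.93973741  58.15530997] [ 3.14158350e+00 -8.13267920e-05 -5.43029525e-02] [-0.02273219 -0.23762333 -3.51524959] [-4.82496091e-02  4.96580198e-02 -5.95132542e-05]
```

```bash
for i in 1; do python3 -m inch '[[0,0,0,0,0,-0.5,-1],[0,0,0,0,0,0,-1]]' | grep -E "pos|for"; done; python3 -m inch '[[0,0,0,0,0,-0.5,-1],[0,0,0,0,0,0,-1]]'| grep -E "pos|for"
```

```text
eef_pos: [450.5, -54.0, 57.6]
ft_force: [-0.1, 1.1, -3.2]
eef_pos: [450.5, -54.0, 57.1]
ft_force: [1.0, -0.1, -3.2]
```

```bash
python3 -m inch '[[0,0,0,0,0,-0.3,-1],[0,0,0,0,0,0,-1]]' | grep -E "pos|for"; python3 -m inch '[[0,0,0,0,0,-0.3,-1],[0,0,0,0,0,0,-1]]'| grep -E "pos|for"
```

```text
eef_pos: [450.5, -54.0, 56.8]
ft_force: [0.1, -0.2, -3.4]
eef_pos: [450.6, -54.0, 56.6]
ft_force: [-1.2, 0.0, -3.6]
```

```bash
python3 -m inch '[[0,0,0,0,0,-0.3,-1],[0,0,0,0,0,0,-1]]' | grep -E "pos|for"; python3 -m inch '[[0,0,0,0,0,-0.3,-1],[0,0,0,0,0,0,-1]]'| grep -E "pos|for";python3 -c "
from cell import *;s=state();print(s['eef_pos'],s['tcp_rot'],s['ft_force'],s['moment'])"
```

```text
eef_pos: [450.8, -54.0, 56.5]
ft_force: [0.9, 1.8, 1.1]
eef_pos: [451.1, -54.0, 56.4]
ft_force: [0.1, 2.0, 5.3]
[451.1048071  -54.03422984  56.41888605] [ 3.14133883e+00 -1.76621884e-03 -5.44253383e-02] [0.08185299 2.014255   5.26678136] [ 0.1931764  -0.30262698  0.07462363]
```

```bash
python3 -m inch '[[0,0,0,1,-0.05,0,-1],[0,0,0,2,-0.11,0,-1],[0,0,0,2,-0.11,0,-1],[0,0,0,2,-0.11,0,-1],[0,0,0,2,-0.11,0,-1]]';  python3 -m inch '[[0,0,0,2,-0.11,0,-1],[0,0,0,2,-0.11,0,-1],[0,0,0,2,-0.11,0,-1]]'
```

```text
t: 9.0
eef_pos: [460.0, -54.3, 56.4]
tcp_rot: [-3.142, -0.001, -0.054]
ft_force: [-0.8, 4.8, 8.2]
opening: 0.251
t: 9.3
eef_pos: [465.9, -54.5, 56.4]
tcp_rot: [-3.141, -0.001, -0.054]
ft_force: [-0.6, 5.7, 7.9]
opening: 0.253
```

```bash
python3 -m inch '[[0,0,0,2,0.1,0.1,-1],[0,0,0,2,0.1,0,-1],[0,0,0,2,0,0,-1]]'|grep -E "pos|rot|for"
```

```text
eef_pos: [471.9, -54.5, 56.5]
tcp_rot: [3.142, -0.001, -0.054]
ft_force: [0.1, 2.3, 6.1]
```

```bash
python3 -m inch '[[0,0,0,1.5,0,0,-1],[0,0,0,1.5,0,0,-1]]'|grep -E "pos|rot|for"
```

```text
eef_pos: [475.0, -54.6, 56.5]
tcp_rot: [3.141, -0.001, -0.054]
ft_force: [-0.2, 1.6, 6.3]
```

```bash
python3 -m inch '[[0,0,0,1.5,0,0,-1],[0,0,0,1.5,0,0,-1]]'|grep -E "pos|rot|for"
```

```text
eef_pos: [478.0, -54.6, 56.5]
tcp_rot: [3.141, -0.001, -0.054]
ft_force: [-0.6, 1.4, 7.2]
```

```bash
python3 -m inch '[[0,0,0,1,0,0,-1],[0,0,0,1,0,0.1,-1]]'|grep -E "pos|rot|for"
```

```text
eef_pos: [479.7, -54.6, 56.6]
tcp_rot: [3.141, -0.001, -0.054]
ft_force: [-1.1, 1.1, 5.9]
```

```bash
python3 -m inch '[[0,0,0,1,-0.05,0.1,-1],[0,0,0,1,-0.05,0.1,-1]]'|grep -E "pos|rot|for"
```

```text
eef_pos: [481.4, -54.5, 56.7]
tcp_rot: [-3.142, -0.0, -0.054]
ft_force: [-2.0, 3.5, 7.2]
```

```bash
python3 -m inch '[[0,0,0,1,-0.05,0.15,-1],[0,0,0,1,-0.05,0.15,-1]]'|grep -E "pos|rot|for"
```

```text
eef_pos: [483.3, -54.5, 57.0]
tcp_rot: [-3.141, 0.0, -0.054]
ft_force: [-2.8, 4.3, 6.3]
```

```bash
python3 -m inch '[[0,0,0,1,-0.02,0.15,-1],[0,0,0,1,-0.02,0.15,-1],[0,0,0,1,-0.02,0.15,-1]]'|grep -E "pos|rot|for"
```

```text
eef_pos: [486.2, -54.5, 57.4]
tcp_rot: [-3.141, 0.0, -0.054]
ft_force: [-1.9, 3.2, 7.1]
```

```bash
python3 -m inch '[[0,0,0,1,0,0.15,-1],[0,0,0,1,0,0.15,-1],[0,0,0,1,0,0.15,-1]]'|grep -E "pos|rot|for"
```

```text
eef_pos: [489.3, -54.6, 57.9]
tcp_rot: [-3.141, 0.0, -0.054]
ft_force: [-2.4, 2.5, 6.4]
```

```bash
python3 -m inch '[[0,0,0,1,0,0.15,-1],[0,0,0,1,0,0.15,-1],[0,0,0,1,0,0.15,-1],[0,0,0,1,0,0.14,-1]]'|grep -E "pos|rot|for"
```

```text
eef_pos: [493.3, -54.7, 58.4]
tcp_rot: [-3.141, 0.0, -0.054]
ft_force: [-1.6, 2.8, 5.6]
```

```bash
python3 -m inch '[[0,0,0,1,0,0.14,-1],[0,0,0,1,0,0.14,-1],[0,0,0,1,0,0.14,-1],[0,0,0,1,0,0.14,-1]]'|grep -E "pos|rot|for"
```

```text
eef_pos: [497.3, -54.7, 59.0]
tcp_rot: [-3.142, 0.0, -0.054]
ft_force: [-1.9, 1.2, 5.5]
```

```bash
python3 -m inch '[[0,0,0,1,-0.03,0.13,-1],[0,0,0,1,-0.03,0.13,-1],[0,0,0,1,-0.03,0.13,-1],[0,0,0,1,-0.03,0.13,-1]]'|grep -E "pos|rot|for"
```

```text
eef_pos: [501.3, -54.8, 59.6]
tcp_rot: [-3.142, 0.0, -0.054]
ft_force: [-2.7, 2.3, 6.9]
```

```bash
python3 -m inch '[[0,0,0,1,-0.03,0.11,-1],[0,0,0,1,-0.03,0.11,-1],[0,0,0,1,-0.03,0.11,-1],[0,0,0,1,-0.03,0.11,-1]]'|grep -E "pos|rot|for"
```

```text
eef_pos: [505.4, -55.0, 60.1]
tcp_rot: [3.142, -0.0, -0.054]
ft_force: [-3.3, 1.5, 7.9]
```

```bash
python3 -m inch '[[0,0,0,1,-0.03,0.13,-1],[0,0,0,1,-0.03,0.13,-1],[0,0,0,1,-0.03,0.12,-1],[0,0,0,1,-0.03,0.12,-1]]'|grep -E "pos|rot|for"
```

```text
eef_pos: [509.6, -55.2, 60.6]
tcp_rot: [3.142, -0.0, -0.054]
ft_force: [-1.2, 0.7, 5.8]
```

```bash
python3 -m inch '[[0,0,0,1,-0.03,0.1,-1],[0,0,0,1,-0.03,0.1,-1],[0,0,0,1,-0.03,0.1,-1],[0,0,0,1,-0.03,0.1,-1],[0,0,0,1,-0.03,0.1,-1]]'|grep -E "pos|rot|for"
```

```text
eef_pos: [514.6, -55.4, 61.0]
tcp_rot: [3.141, -0.0, -0.054]
ft_force: [-0.9, 1.2, 5.1]
```

```bash
python3 -m inch '[[0,0,0,1,-0.03,0.07,-1],[0,0,0,1,-0.03,0.07,-1],[0,0,0,1,-0.03,0.07,-1],[0,0,0,1,-0.03,0.07,-1],[0,0,0,1,-0.03,0.07,-1]]'|grep -E "pos|rot|for"
```

```text
eef_pos: [519.7, -55.6, 61.3]
tcp_rot: [3.141, -0.0, -0.054]
ft_force: [-1.8, -0.7, 4.9]
```

```bash
python3 -m inch '[[0,0,0,1,-0.03,0.06,-1],[0,0,0,1,-0.03,0.06,-1],[0,0,0,1,-0.03,0.06,-1],[0,0,0,1,-0.03,0.06,-1],[0,0,0,1,-0.03,0.06,-1]]'|grep -E "pos|rot|for"
```

```text
eef_pos: [524.6, -55.7, 61.5]
tcp_rot: [3.142, -0.0, -0.054]
ft_force: [-0.9, -0.1, 5.4]
```

```bash
python3 -m inch '[[0,0,0,1,-0.04,0.05,-1],[0,0,0,1,-0.04,0.05,-1],[0,0,0,1,-0.04,0.05,-1],[0,0,0,1,-0.04,0.05,-1],[0,0,0,1,-0.04,0.05,-1]]'|grep -E "pos|rot|for"
```

```text
eef_pos: [529.6, -55.9, 61.8]
tcp_rot: [3.142, -0.0, -0.054]
ft_force: [-1.0, 1.1, 5.4]
```

```bash
python3 -m inch '[[0,0,0,1,-0.05,0.05,-1],[0,0,0,1,-0.05,0.05,-1],[0,0,0,1,-0.05,0.05,-1],[0,0,0,1,-0.05,0.05,-1],[0,0,0,1,-0.05,0.05,-1],[0,0,0,1,-0.05,0.05,-1]]'|grep -E "pos|rot|for"
```

```text
eef_pos: [535.6, -56.1, 62.0]
tcp_rot: [-3.141, -0.0, -0.054]
ft_force: [-0.7, 1.7, 5.0]
```

```bash
python3 -m inch '[[0,0,0,1.2,-0.05,0.04,-1],[0,0,0,1.2,-0.05,0.04,-1],[0,0,0,1.2,-0.05,0.04,-1],[0,0,0,1.2,-0.05,0.04,-1],[0,0,0,1.2,-0.05,0.04,-1]]'|grep -E "pos|rot|for"
```

```text
eef_pos: [541.6, -56.3, 62.3]
tcp_rot: [-3.141, -0.0, -0.055]
ft_force: [-1.2, 1.7, 6.9]
```

```bash
python3 -m inch '[[0,0,0,1.2,-0.05,0.02,-1],[0,0,0,1.2,-0.05,0.02,-1],[0,0,0,1.2,-0.05,0.02,-1],[0,0,0,1.2,-0.05,0.02,-1],[0,0,0,1.2,-0.05,0.02,-1]]'|grep -E "pos|rot|for"
```

```text
eef_pos: [547.8, -56.6, 62.5]
tcp_rot: [-3.141, -0.001, -0.055]
ft_force: [-0.6, 1.5, 5.6]
```

```bash
python3 -m inch '[[0,0,0,1.2,-0.06,0,-1],[0,0,0,1.2,-0.06,0,-1],[0,0,0,1.2,-0.06,0,-1],[0,0,0,1.2,-0.06,0,-1],[0,0,0,1.2,-0.06,0,-1]]'|grep -E "pos|rot|for"
```

```text
eef_pos: [553.8, -56.8, 62.5]
tcp_rot: [-3.141, -0.001, -0.055]
ft_force: [0.2, 2.4, 6.9]
```

```bash
python3 -m inch '[[0,0,0,1.2,-0.06,0,-1],[0,0,0,1.2,-0.06,0,-1],[0,0,0,1.2,-0.06,0,-1],[0,0,0,1.2,-0.06,0,-1]]'|grep -E "pos|rot|for"
```

```text
eef_pos: [558.6, -57.0, 62.5]
tcp_rot: [-3.141, -0.001, -0.055]
ft_force: [0.0, 2.2, 7.4]
```

```bash
python3 -m inch '[[0,0,0,1,-0.06,0,-1],[0,0,0,1,-0.06,0,-1],[0,0,0,1,-0.06,0,-1],[0,0,0,1,-0.06,0,-1]]'|grep -E "pos|rot|for"
```

```text
eef_pos: [562.6, -57.2, 62.5]
tcp_rot: [-3.141, -0.001, -0.055]
ft_force: [0.2, 2.1, 5.6]
```

```bash
python3 -m inch '[[0,0,0,1,-0.06,0,-1],[0,0,0,1,-0.06,0,-1],[0,0,0,1,-0.06,0,-1]]'|grep -E "pos|rot|for"
```

```text
eef_pos: [565.6, -57.4, 62.3]
tcp_rot: [-3.141, -0.0, -0.055]
ft_force: [0.8, 3.7, 4.5]
```

```bash
python3 -m inch '[[0,0,0,1,-0.06,-0.06,-1],[0,0,0,1,-0.06,-0.08,-1],[0,0,0,1,-0.06,-0.1,-1],[0,0,0,1,-0.06,-0.12,-1]]'|grep -E "pos|rot|for"
```

```text
eef_pos: [569.7, -57.7, 61.9]
tcp_rot: [-3.141, -0.001, -0.055]
ft_force: [1.2, 4.7, 4.0]
```

```bash
python3 -m inch '[[0,0,0,1,-0.06,-0.12,-1],[0,0,0,1,-0.06,-0.14,-1],[0,0,0,1,-0.06,-0.16,-1]]'|grep -E "pos|rot|for"
```

```text
eef_pos: [572.7, -57.8, 61.5]
tcp_rot: [-3.141, -0.001, -0.055]
ft_force: [3.0, 3.9, 4.3]
```

```bash
python3 -m inch '[[0,0,0,1,0,-0.2,-1],[0,0,0,1,0,-0.2,-1],[0,0,0,1,0,-0.22,-1],[0,0,0,1,0,-0.24,-1]]'|grep -E "pos|rot|for"
```

```text
eef_pos: [577.0, -58.0, 60.8]
tcp_rot: [-3.142, -0.001, -0.055]
ft_force: [2.8, 2.5, 5.8]
```

```bash
python3 -m inch '[[0,0,0,1,0,-0.2,-1],[0,0,0,1,0,-0.2,-1],[0,0,0,1,0,-0.2,-1]]'|grep -E "pos|rot|for"
```

```text
eef_pos: [579.9, -58.1, 60.1]
tcp_rot: [3.142, -0.001, -0.055]
ft_force: [3.7, 3.1, 4.8]
```

```bash
python3 -m inch '[[0,0,0,1,0,-0.2,-1],[0,0,0,1,0,-0.25,-1],[0,0,0,1,0,-0.25,-1]]'|grep -E "pos|rot|for"
```

```text
eef_pos: [582.9, -58.2, 59.4]
tcp_rot: [3.141, -0.001, -0.055]
ft_force: [3.5, 2.1, 4.2]
```

```bash
python3 -m inch '[[0,0,0,1,0,-0.25,-1],[0,0,0,1,0,-0.25,-1],[0,0,0,1,0,-0.2,-1]]'|grep -E "pos|rot|for"
```

```text
eef_pos: [585.6, -58.1, 58.6]
tcp_rot: [3.142, -0.0, -0.054]
ft_force: [3.5, 1.6, 7.2]
```

```bash
python3 -m inch '[[0,0,0,1,0,0.05,-1],[0,0,0,1,0,0,-1]]'|grep -E "pos|rot|for"
```

```text
eef_pos: [586.9, -58.0, 58.4]
tcp_rot: [3.142, 0.001, -0.054]
ft_force: [0.1, 2.3, 6.9]
```

```bash
python3 -m inch '[[0,0,0,0.5,0,0,-1],[0,0,0,0.5,0,0,-1],[0,0,0,0,0,0,-1]]'|grep -E "pos|rot|for|t:"
```

```text
t: 20.9
eef_pos: [587.7, -58.0, 58.4]
tcp_rot: [3.142, 0.002, -0.054]
ft_force: [-0.7, 2.3, 7.2]
```

```bash
python3 -m inch '[[0,0,0,0,0,2,-1],[0,0,0,0,0,5,-1],[0,0,0,0,0,20,-1],[0,0,0,0,0,30,-1],[0,0,-1.6,-15,-30,5,-1],[0,0,-1.6,-17,-36,0,-1],[0,0,-1.6,-17,-37,0,-1],[0,0,-1.6,-17,-37,0,-1],[0,0,-1.6,-17,-37,0,-1],[0,0,-1.6,-17,-37,0,-1]]'; python3 -m inch '[[0,0,-1.5,-17.7,-37.6,0,-1],[0,0,0,0,0,-10,-1],[0,0,0,0,0,-10,-1],[0,0,0,0,0,0,-1]]'; python3 n.py
python3 - <<'E'
from h import *
c=cam("top"); cv2.imwrite("pics/seat.png",cv2.resize(c["color"][185:275,225:385,::-1],None,fx=5,fy=5,interpolation=cv2.INTER_CUBIC))
E
```

```text
t: 21.9
eef_pos: [486.9, -273.3, 120.4]
tcp_rot: [-3.141, 0.001, -0.223]
ft_force: [0.6, -1.0, -3.6]
opening: 0.246
t: 22.3
eef_pos: [470.0, -308.4, 98.9]
tcp_rot: [-3.14, 0.003, -0.247]
ft_force: [0.3, 0.7, -4.1]
opening: 0.249
[ 469.97885116 -308.40034334   98.94770836] -0.24744588861539296
top
 plate 131 z-tcp -7.331757090253504 a [-9.2 70.3] b [15.3 41.7]
  rect ((509.4541015625, -279.11944580078125), (25.590829849243164, 85.67110443115234), 59.38738250732422) off [39.5 29.3]Traceback (most recent call last):
  File "n.py", line 14, in <module>
    p=P[m]; v=cv2.fitLine(p[:,:2].astype(np.float32),cv2.DIST_L2,0,.01,.01).ravel()
              ~~~~~~~~~~~^^^^^^^^^^^^^^^^^^^^^^^^^^^^^^^^^^^^^^^^^^^^^^^^^^
cv2.error: OpenCV(4.12.0) /io/opencv/modules/imgproc/src/linefit.cpp:50: error: (-215:Assertion failed) count > 0 in function 'fitLine2D_wods'
```

View pics/seat.png

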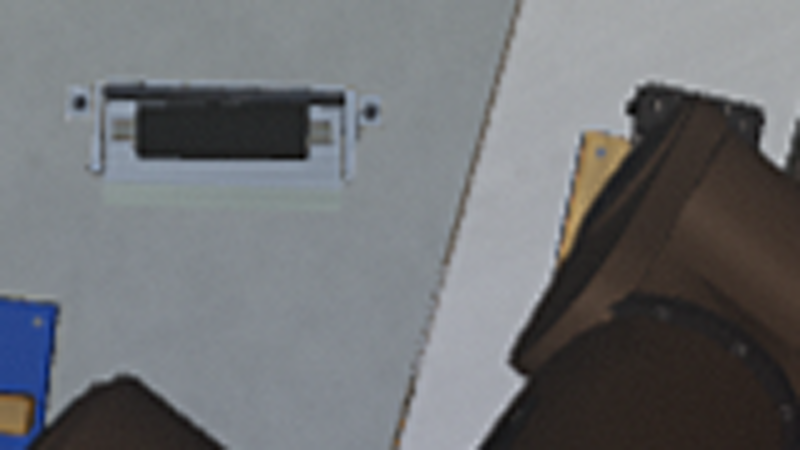

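```bash
cat > q.py <<'E'
from h import *
from m import rect
for n in("top","scene"):
    c=cam(n);P=c["P"];X,Y,Z=P[...,0],P[...,1],P[...,2]
    with np.errstate(invalid="ignore"):
      col=c["color"].astype(int).sum(2)
      m=(X>525)&(X<(574 if n=="top" else 569))&(Y>-135)&(Y<15)&(Z>30)
    print(n);rect(P[m],"roller"); print("   z95",np.percentile(Z[m],[50,90]).round(1),"yaw rel to stop: see ang")
    with np.errstate(invalid="ignore"): m=(X>(576 if n=="top" else 569))&(X<600)&(Y>-150)&(Y<30)&(Z>24)&(Z<36)
    rect(P[m],"stop")
    with np.errstate(invalid="ignore"): m=(X>380)&(X<580)&(Y>-440)&(Y<-240)
    for z0,z1,k in((47,62,"bar"),(9,20,"plate")):
      q=P[m&(Z>z0)&(Z<z1)]
      if len(q)>5: rect(q,k)
E
python3 q.py; python3 -m inch '[[0,0,0,0,0,-20,-1],[0,0,0,0,-0.5,-20,-1],[0,0,0,0,-0.5,-20,-1],[0,0,0,0,0,-10,-1],[0,0,0,0,0,-5,-1],[0,0,0,0,0,0,-1]]'
```

```text
top
   roller 314 c [555.9 -63.3] size [131.3  32.1] ang 88.79 mean [557.1 -60.7  36.3] zmed 36.3
   z95 [36.3 40.2] yaw rel to stop: see ang
   stop 120 c [580.5 -63.7] size [151.2   9.8] ang 89.09 mean [581.1 -59.1  30. ] zmed 30.0
scene
   roller 81 c [549.3 -68.5] size [ 30.8 129.7] ang 1.72 mean [547.9 -36.7  34.4] zmed 34.7
   z95 [34.7 37.4] yaw rel to stop: see ang
   stop 29 c [576.  -66.9] size [155.7   8.5] ang 87.9 mean [574.8 -79.   28.3] zmed 28.2
t: 23.1
eef_pos: [470.8, -310.5, 25.5]
tcp_rot: [-3.141, 0.0, -0.248]
ft_force: [-0.5, -0.8, -3.4]
opening: 0.25
```

```bash
python3 -m inch '[[0,0,0,0,0,-2,-1],[0,0,0,0,0,-1.5,-1],[0,0,0,0,0,-0.8,-1],[0,0,0,0,0,0,-1]]';  python3 -m inch '[[0,0,0,0,0,-0.4,-1],[0,0,0,0,0,-0.4,-1],[0,0,0,0,0,0,-1]]'
```

```text
t: 23.5
eef_pos: [470.7, -310.7, 21.5]
tcp_rot: [3.141, -0.0, -0.248]
ft_force: [0.2, -1.0, -3.0]
opening: 0.253
t: 23.8
eef_pos: [470.6, -310.7, 20.6]
tcp_rot: [3.142, -0.0, -0.248]
ft_force: [-1.4, 1.1, -0.2]
opening: 0.25
```

Touching down. Release and rise.

```bash
python3 -m inch '[[0,0,0,0,0,-0.1,-1],[0,0,0,0,0,0,0.3],[0,0,0,0,0,0,1],[0,0,0,0,0,0,1],[0,0,0,0,0,0,1],[0,0,0,0,0,0,1],[0,0,0,0,0,0,1],[0,0,0,0,0,0,1],[0,0,0,0,0,0,1]]'; python3 -m inch '[[0,0,0,0,0,5,1],[0,0,0,0,0,15,1],[0,0,0,0,0,40,1],[0,0,0,0,0,45,1],[0,0,0,0,0,40,1],[0,0,0,-10,40,20,1],[0,0,0,-10,45,0,1],[0,0,0,-10,45,0,1],[0,0,0,0,0,0,1],[0,0,0,0,0,0,1]]'; python3 q.py
python3 - <<'E'
from h import *
c=cam("scene"); cv2.imwrite("pics/end.png",cv2.resize(c["color"][160:360,170:430,::-1],None,fx=3,fy=3,interpolation=cv2.INTER_CUBIC))
E
```

```text
t: 24.7
eef_pos: [470.6, -310.7, 20.4]
tcp_rot: [-3.142, -0.0, -0.248]
ft_force: [0.0, 0.6, 0.5]
opening: 0.869
t: 25.7
eef_pos: [440.9, -180.2, 186.1]
tcp_rot: [3.141, -0.001, -0.246]
ft_force: [0.6, -0.3, 1.2]
opening: 1.001
top
   roller 324 c [556.3 -63.7] size [ 34.3 138.1] ang 0.26 mean [557.3 -61.1  35.7] zmed 35.6
   z95 [35.6 39.5] yaw rel to stop: see ang
   stop 118 c [580.4 -63.8] size [151.3   9.8] ang 88.92 mean [581.2 -58.9  29.8] zmed 30.0
   bar 191 c [ 470.6 -313.4] size [78.9 23.6] ang 75.8 mean [ 470.6 -313.7   54.1] zmed 54.2
   plate 527 c [ 503.2 -326.1] size [103.2 193. ] ang 69.62 mean [ 503.4 -324.    14.4] zmed 14.3
scene
   roller 188 c [551.7 -63.1] size [115.5  28.9] ang 87.8 mean [548.9 -67.1  34.8] zmed 34.7
   z95 [34.7 37.8] yaw rel to stop: see ang
   stop 98 c [576.  -64.4] size [156.3  11.7] ang 87.12 mean [575.5 -65.6  27.8] zmed 27.8
   bar 204 c [ 465.4 -316.6] size [83. 25.] ang 76.18 mean [ 463.  -319.3   52.1] zmed 52.2
   plate 976 c [ 464.4 -316.8] size [ 94.3 140.4] ang 76.8 mean [ 457.7 -321.1   12.8] zmed 12.7
```

View pics/end.png

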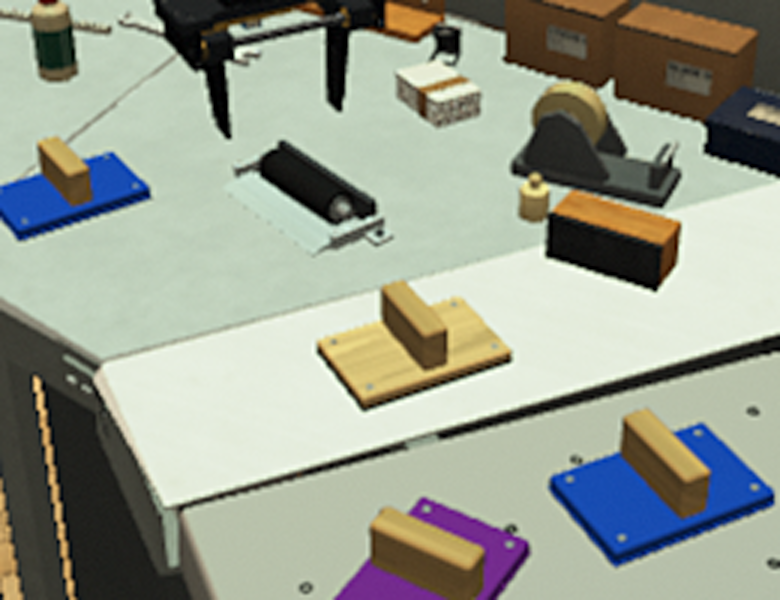

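The roller (crop 315,185) lies in the seat against the stop bar. The board (crop 415,345) is flat on its sole, back at its place, and the other things look unmoved. The gripper is clear, so I am handing in.

```bash
python3 -c "
from cell import *;print(ticket.job_done())"
```

```text
the job is handed in; nothing more can be done
None
```

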